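# Lock the board in the reader station and hold the sprung reader boom at the red mark

## Robot

A 6-joint arm with a two-finger parallel gripper is mounted at the origin on the work surface. World frame = base frame: x ahead of the robot, y to its left, z up, the work surface at z = 0. Lengths are in m, angles in rad, forces in N, time in s.
With the tool pointing down it reaches from about 0.4 to 0.925 m from the base axis. Payload 12.5 kg.
Tool frame: the origin (TCP) lies where the fingers leave the gripper's body, on its centre line; the fingertips stand 78 mm ahead of it and the grasp point (between the pads) lies 59 mm ahead of it; z points along the fingers, y is the direction in which the jaws open and shut (so a half turn about z gives the same grasp; the last joint's range is limited). The gripper opens to 95 mm and grips with 3 to 60 N. Pads are 20 mm wide; open, the fingers measure 119 mm over their backs; the gripper's body (75 mm by 180 mm) begins 59 mm behind the grasp point.
Start: joints at [-0.106, 0.491, 1.559, -0, 1.092, -0.106], TCP at [0.625, 0, 0.292] pointing down, gripper open.
Joint ranges: [-3.1, 3.1], [-0.84, 2.19], [0.05, 2.79], [-1.13, 4.28], [0.06, 2.93], [-2.69, 2.69]. Speed limits (rad/s): [2.22, 2.22, 2.79, 3.14, 3.14, 3.14].

## Interface

Orientations are given as a rotation vector (axis times angle).
In Python, from plant import ctrl gives the robot as it stands. The module is installed in compiled form; this text tells all that it offers.
- The arm moves only by the tool servo_tool, never from a script. Its arguments are lists of equal length, an entry for each row: "rot": the turn, a rotation vector about the world's x, y, z in degrees, a list of three; "slide": the shift along the world's x, y, z in m, a list of three; "hand": the finger opening in m, from 0 to 0.0951. In form: {"rot": [[wx, wy, wz], ...], "slide": [[dx, dy, dz], ...], "hand": [hand, ...]}. A call has 1 to 20 rows; each row shifts and turns the pose as measured when the row begins; what a row does not reach is not made up. A row lasts 1/8 s, in which the tool goes at most 62.5 mm and 10.7 degrees, less where a joint would pass 70% of its speed; a pose out of reach is approached as far as the arm can. A call with a gripper value outside its range is refused whole. The fingers move at their own pace and stop on an object; "grip_force" is the grip in N (left out, the last holds). Time passes only in rows, so rows that do not move let the fingers close. It gives the time, the measured TCP pose, the force and the opening at its end, in the units of the state.
- ctrl.get_obs(): the state, without advancing time (a new reading comes with each control period).
- ctrl.camera(name): name is "scene" or "side" or "wrist"; returns (picture, depth): 384x512x3 uint8, red, green, blue; 384x512 float32, m along the optical axis (not along the pixel's ray), 0 where there is no reading.
- ctrl.calibration(name): a dict with "fx", "fy", "cx", "cy" (pixels), "camera_from_world" (4x4, takes a point from world to camera coordinates); the wrist camera has in their place "T_tool_cam" (4x4, takes a point from camera to tool coordinates, whose origin is the TCP and whose axes are the flange's). Camera axes: x right, y up, looking along -z (the intrinsics and any distortion apply to the point x, -y, -z); pixel columns grow to the right and rows downward; lengths in m; the calibration is good to about 2 mm. A picture is of the moment at which its call begins: read the wrist's pose just before it. calibration takes no time and is no camera call.
- ctrl.close_job(): hands the job in, once; it reports no verdict.
The state is a dict: "t": time; "joint_pos": joint angles; "qvel": joint speeds; "tau": joint torques, N m; "position": TCP position; "tcp_rot": TCP orientation; "contact_force": force on the tool from outside, world axes, zero at the start; "moment": the same for the moment, N m; "finger_gap": finger opening in m.
Only numpy, scipy, OpenCV 4.12 (cv2) and the standard library are available. Lean on these libraries where they do the work, as an engineer would, in place of code of your own. Each camera call takes 0.05 s, during which the arm holds its last target. There are 200 camera calls.

## Task

Push the board carrier fully home by its blue tab, then swing the orange-posted latch lever across behind the carrier until it stops. Then squeeze the reader boom's red lock button together with its grey grip to free it, draw the boom out until its yellow pointer stands at the white line of the red marker on the scale, and finish while still holding it there: the boom is sprung and would run back. Leave the red marker and the things lying around where they are.

Things in the scene. Friction and masses are not known exactly. Their poses are not given: they have to be found in the camera images.
- fixture: dark station box with a grey top, 290 (x) x 420 (y) x 70 mm high, fixed to the bench; origin at the centre of its underside. Its x axis points away from the robot (turned up to 0.25 rad), its y axis to the left, z up; 'station x, y' below mean these axes. All the mechanisms stand on its top.
- carrier (a joint): aluminium carrier with a green circuit board, sliding along station +x. 0 = farthest out, towards the robot; 0.065 m = fully home at a hard stop; it starts 40 to 65 mm out and drags with 1.5 N
- tab_grip (a point): point at half height of the gripping part of the carrier's upright blue tab: 12 mm (station x) x 30 mm (station y), from 26 mm below this point (the carrier's top, 80 mm above the bench) to 19 mm above it. Clear in front of and behind it; the latch post can stand 40 mm to its left. Grip it by its front and back faces, or push it
- latch (a joint): flat steel latch lever turning about an upright axis on the box top, anticlockwise from above. 0 = open, pointing to station -x (at the robot); 1.571 rad = shut at a hard stop, pointing to station -y, across behind the carrier's tongue with 1.5 mm to spare (so it only shuts when the carrier is home). It starts at 0 to 0.4 rad, stays where it is left, and takes about 1 N at the post
- latch_post (a point): centre of the orange upright round post on the latch lever, 14 mm diameter, 20 mm above and 26 mm below this point to the lever's top (84 mm above the bench). It lies 60 mm from the hinge axis and is free to turn between the fingers. Shut, it stands 32 mm behind (station -x of) the blue tab's near face and 15 mm to the left of the tab's middle, so take it by its left and right sides
- latch_pivot (a point): point on the latch's upright hinge axis, at the height of latch_post
- boom (a joint): telescoping reader boom: square aluminium arm in a blue sleeve, carrying a black reader head with a lens underneath and a grey grip on top. 0 = in and locked; it draws out along station -y, up to 0.15 m. The value is the reading of its pointer on the scale. A spring pulls it back with 2.4 N (in) to 3.6 N (far out). The lock gives about 2 mm of play; once drawn past 13 mm and let go it runs back until its hook meets the catch at about 13 mm
- boom_grip (a point): centre of the grey upright grip block at the height of the red button's axis: block 24 x 24 mm, from 31 mm below this point to 23 mm above it. The round red button (16 mm diameter) stands out 8 mm from its far (station +x) face. Squeeze button and block together along station x with the fingers centred on this point: fingers then stand about 25 mm apart. The reader's sleeve is 30 mm wide, its top 30 mm below this point, and begins 25 mm to the left of it
- lock (a joint): the red lock button: 0 = out (locks the boom when it is in), 0.007 m = fully pressed, towards station -x; free from 0.0045 m up. Spring 2.4 N (out) to 5.2 N (pressed). It must be pressed until the boom is drawn 15 mm out; kept pressed by the grip it does no harm
- marker (a joint): red marker on the pale scale bar (black ticks every 10 mm, a long one every 50 mm), at 0.06 to 0.13 m; same reading as boom, so boom = marker when the pointer is at the line. It slides stiffly (3 N) and must not be shifted
- marker_line (a point): middle of the white line across the top of the red marker (18 x 8 mm), 140 mm above the bench, 52 mm to station +x of the boom's axis. Axes as the station's
- pointer_tip (a point): tip of the thin yellow pointer that reaches from the boom's head (station +x) over the scale; same station y as boom_grip
- board_bin: bystander: blue plastic bin 180 x 160 x 70 mm with circuit boards, left of the station; origin under its centre
- screwdriver: bystander: orange-handled screwdriver lying right of the station; origin about its middle
- programmer: bystander: small black programming adapter 50 x 30 x 16 mm with a steel plug, lying loose on the right part of the station box's top; origin under its centre
- mouse: bystander: black domed mouse, 64 mm across, 36 mm high, right of the station; origin under its centre

How it is judged:
On the way, in this order (a step that is already met when the one before it is completed fails the run):
1. the carrier is pushed fully home while the latch is still open (value of joint carrier above 0.061 m and value of joint latch below 1 rad), for 0.2 s.
2. the latch is swung shut behind the carrier, the boom still in (value of joint carrier above 0.061 m and value of joint latch above 1.4 rad and value of joint boom below 0.02 m), for 0.2 s.
3. the lock button is squeezed and the boom drawn out of its lock (value of joint lock above 0.003 m and value of joint boom above 0.02 m and contact force between the fingers and boom above 1 N), for 0.1 s.
At the end, for the whole second after the job is handed in: Carrier within 4 mm of home, latch within 0.17 rad of shut, the boom's pointer within 4 mm of the marker's line and still (under 10 mm/s), with the gripper's fingers holding the boom (over 2 N of contact) (value of joint carrier above 0.061 m and value of joint latch above 1.4 rad and y of pointer_tip in the frame of marker_line between -0.004 and 0.004 m and contact force between the fingers and boom above 2 N and velocity of joint boom between -0.01 and 0.01 m/s); the arm keeps its last pose, push and grip.
It fails at once if the red marker was shifted by more than 4 mm along the scale (distance of marker_line from where it was at the start of the episode above 0.004 m).
It fails at once if the bin was moved by more than 20 mm (distance of board_bin from where it was at the start of the episode above 0.02 m).
It fails at once if the screwdriver was moved by more than 20 mm (distance of screwdriver from where it was at the start of the episode above 0.02 m).
It fails at once if the adapter was moved by more than 20 mm (distance of programmer from where it was at the start of the episode above 0.02 m).
It fails at once if the mouse was moved by more than 20 mm (distance of mouse from where it was at the start of the episode above 0.02 m).
It also fails if it takes over 54 s, if anything falls off the work surface, if the arm or the gripper's body presses on something with over 40 N, if the wrist force passes 120 N, or if a joint passes its speed limit or range.

## Working session

There is one attempt and no reset: what is moved stays moved. The work goes in short steps, Python scripts to look and compute and a tool call to move; the robot and the scene stay as the last step left them, time stands still between calls to the robot, and variables do not carry over. Pictures are saved under pics/ and viewed, about 8 in all and at most 12, crops included, and the job is handed in when it is done.

Besides the shell and the picture viewer there is one more tool, called after "Call:" as name(argument=value, ...), one argument or row to a line, values as JSON. servo_tool: Moves the arm, as the interface text tells. Its arguments: {"type":"object","properties":{"rot":{"type":"array"},"slide":{"type":"array"},"hand":{"type":"array"},"grip_force":{"type":"number"}},"required":["rot","slide","hand"]}

```bash
mkdir -p pics; cat > h.py <<'E'
from plant import ctrl
import numpy as np, cv2
from scipy.spatial.transform import Rotation as R
def snap(name):
    o=ctrl.get_obs(); c=ctrl.calibration(name); im,d=ctrl.camera(name)
    if name=="wrist":
        T=np.eye(4); r=np.array(o["tcp_rot"],float)
        T[:3,:3]=R.from_rotvec(r).as_matrix() if r.size==3 else (r if r.size==9 else R.from_quat(r).as_matrix())
        T[:3,3]=o["position"]; W=T@np.array(c["T_tool_cam"])
    else: W=np.linalg.inv(np.array(c["camera_from_world"]))
    return im,d,c,W
def cloud(d,c,W):
    v,u=np.mgrid[:d.shape[0],:d.shape[1]]
    p=np.stack([(u-c["cx"])/c["fx"]*d,-(v-c["cy"])/c["fy"]*d,-d],-1)
    return p@W[:3,:3].T+W[:3,3]
def save(n,im): cv2.imwrite(n,cv2.cvtColor(im,cv2.COLOR_RGB2BGR))
def ray(uv,c,W,z):
    r=W[:3,:3]@np.array([(uv[0]-c["cx"])/c["fx"],-(uv[1]-c["cy"])/c["fy"],-1]); return W[:3,3]+r*(z-W[2,3])/r[2]
E
python3 - <<'E'
from h import *
print(ctrl.get_obs())
ims=[]
for n in("scene","side","wrist"):
    im,d,c,W=snap(n); np.savez(n+".npz",im=im,d=d,W=W); print(n,{k:np.round(v,3) for k,v in c.items()},W[:3,3])
    ims.append(im)
ims.append(ims[0]*0)
a=np.vstack([np.hstack(ims[:2]),np.hstack(ims[2:])])
save("pics/0.png",cv2.resize(a,(800,600),interpolation=cv2.INTER_AREA))
E
```

```text
{'t': 0.0, 'joint_pos': array([-1.05605493e-01,  4.91556353e-01,  1.55940530e+00, -2.49486993e-06,
        1.09169580e+00, -1.05626277e-01]), 'qvel': array([-4.24035899e-05,  1.05249504e-04,  7.43776242e-05,  9.19005578e-04,
        3.80276458e-04, -1.84480213e-04]), 'tau': array([-9.52334158e-04, -6.12640929e+01, -2.58175153e+01,  6.92750537e-02,
        4.83079045e-02, -1.38641695e-05]), 'position': array([6.24861109e-01, 3.35799704e-05, 2.91678898e-01]), 'tcp_rot': array([-2.22083241e+00, -2.22088113e+00,  1.05384644e-03]), 'contact_force': array([ 0.50229043, -0.74687983, -0.26926828]), 'moment': array([ 0.00911066, -0.04226157, -0.00215036]), 'finger_gap': 0.0951236396191192}
scene {'fx': np.float64(436.171), 'fy': np.float64(436.171), 'cx': np.float64(258.277), 'cy': np.float64(189.114), 'camera_from_world': array([[ 7.340e-01,  6.800e-01,  1.000e-03, -4.310e-01],
       [-4.120e-01,  4.430e-01,  7.960e-01,  1.280e-01],
       [ 5.400e-01, -5.840e-01,  6.060e-01, -1.658e+00],
       [ 0.000e+00,  0.000e+00,  0.000e+00,  1.000e+00]])} [ 1.26497319 -0.73241421  0.90240469]
side {'fx': np.float64(430.786), 'fy': np.float64(430.786), 'cx': np.float64(257.716), 'cy': np.float64(192.278), 'camera_from_world': array([[ 0.776, -0.63 ,  0.005, -0.42 ],
       [ 0.474,  0.588,  0.655, -0.357],
       [-0.416, -0.506,  0.755, -1.138],
       [ 0.   ,  0.   ,  0.   ,  1.   ]])} [ 0.02128258 -0.63059516  1.09607655]
wrist {'fx': np.float64(276.043), 'fy': np.float64(276.043), 'cx': np.float64(253.601), 'cy': np.float64(193.073), 'T_tool_cam': array([[-0.001,  0.958,  0.285,  0.079],
       [ 1.   ,  0.001,  0.001, -0.   ],
       [ 0.001,  0.285, -0.958, -0.094],
       [ 0.   ,  0.   ,  0.   ,  1.   ]])} [0.62480758 0.07916955 0.38523646]
```

View pics/0.png

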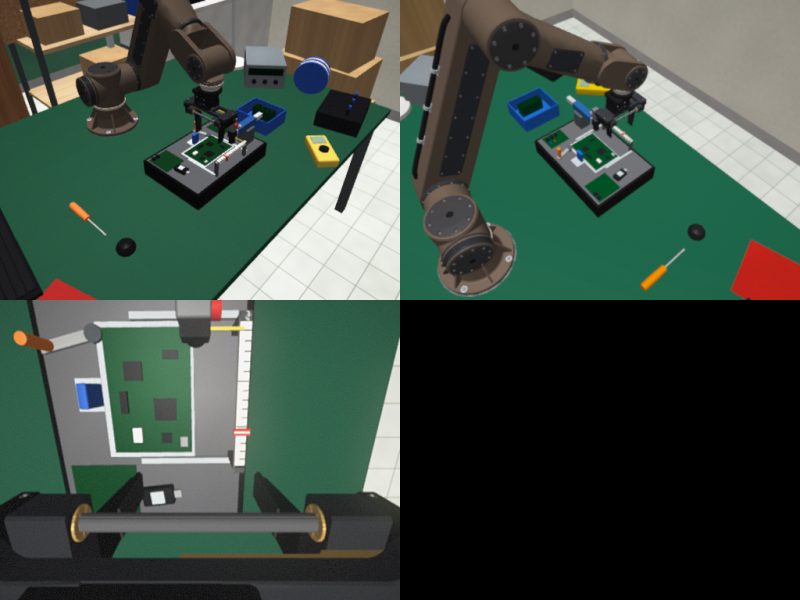

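The wrist view shows blue tab (~(90,395) in the composite), orange post (~(30,340)), latch hinge (~(92,332)), marker (~(242,432)) and yellow pointer (~(228,328)). The grip is at the top edge. Now measuring with depth.

```bash
python3 - <<'E'
from h import *
for n in("wrist","scene","side"):
    z=np.load(n+".npz"); c=ctrl.calibration(n); P=cloud(z["d"],c,z["W"]); h=cv2.cvtColor(z["im"],cv2.COLOR_RGB2HSV)
    H,S,V=[h[...,i].astype(int) for i in range(3)]; X,Y,Z=P[...,0],P[...,1],P[...,2]
    reg=(z["d"]>0)&(abs(X-.65)<.3)&(abs(Y-.05)<.3)&(Z>.06)&(Z<.2)
    print(n)
    for k,m in dict(blue=(H>100)&(H<130)&(S>120)&(V>60),orange=(H>5)&(H<18)&(S>150),yellow=(H>20)&(H<35)&(S>120),red=((H<4)|(H>175))&(S>130)).items():
        m=(m&reg).astype(np.uint8); nn,l,st,ce=cv2.connectedComponentsWithStats(m)
        for i in range(1,nn):
            if st[i,4]>15:
                q=P[l==i]; print(k,st[i],np.round(np.percentile(q,[2,50,98],axis=0),4).tolist())
    # box edges via top plane
    m=((abs(Z-.07)<.006)&reg); 
    print("top",m.sum(), np.median(Z[m]))
    w=((S<50)&(V>170)&reg&(Z>.1)); nn,l,st,ce=cv2.connectedComponentsWithStats(w.astype(np.uint8))
    for i in range(1,nn):
        if st[i,4]>60:
            q=P[l==i]; u,s,vt=np.linalg.svd(q[:,:2]-q[:,:2].mean(0),full_matrices=False); print("white",st[i],q.mean(0).round(4),vt[0].round(4))
im=np.load("wrist.npz")["im"]; save("pics/1.png",cv2.resize(im[:250,:340],None,fx=2.3,fy=2.3,interpolation=cv2.INTER_CUBIC))
E
```

```text
wrist
blue [ 98 107  34  32 917] [[0.4842, 0.0558, 0.0877], [0.494, 0.0692, 0.1206], [0.495, 0.0819, 0.1274]]
orange [ 17  40  51  25 728] [[0.4291, 0.1225, 0.0889], [0.4395, 0.1281, 0.1214], [0.4417, 0.1351, 0.1324]]
yellow [269  33  44   6 189] [[0.637, 0.1332, 0.0715], [0.6544, 0.1347, 0.1451], [0.6685, 0.1537, 0.147]]
red [299 164  21   4  58] [[0.6652, 0.0308, 0.1357], [0.6748, 0.0318, 0.1411], [0.6832, 0.0327, 0.1424]]
red [307 171  13   3  18] [[0.6726, 0.0253, 0.1373], [0.6796, 0.0263, 0.1414], [0.6842, 0.0265, 0.1425]]
top 34966 0.07176670231144922
white [307  21  16  17 159] [0.6736 0.1405 0.1372] [ 0.9691 -0.2469]
white [ 302   39   20  126 1807] [0.6733 0.0868 0.1371] [ 0.0095 -1.    ]
white [300 174  15  38 499] [0.674  0.0058 0.1371] [ 0.0093 -1.    ]
scene
blue [303 148  25  25 292] [[0.608, 0.1596, 0.1458], [0.6341, 0.2182, 0.1677], [0.6378, 0.2694, 0.1727]]
blue [246 169   8  16 102] [[0.4296, 0.0511, 0.0715], [0.4942, 0.0619, 0.1083], [0.4975, 0.1194, 0.1278]]
orange [249 156   3  12  20] [[0.4316, 0.1197, 0.0861], [0.435, 0.123, 0.1072], [0.438, 0.1271, 0.1294]]
yellow [300 175  11   6  26] [[0.602, 0.13, 0.0839], [0.6359, 0.1356, 0.1406], [0.665, 0.206, 0.1474]]
red [289 200   3   6  17] [[0.6808, 0.0228, 0.1237], [0.6838, 0.0268, 0.1297], [0.687, 0.0322, 0.1417]]
top 4709 0.07054007809491525
white [289 180  26  19  97] [0.6745 0.091  0.1359] [ 0.0182 -0.9998]
side
blue [221 128  25  29 310] [[0.6015, 0.1606, 0.1413], [0.6082, 0.2158, 0.1648], [0.6312, 0.269, 0.1709]]
blue [226 191   9  15  84] [[0.4795, 0.0517, 0.077], [0.4827, 0.0635, 0.1109], [0.5123, 0.1135, 0.1241]]
orange [201 189   5  12  40] [[0.4253, 0.1212, 0.0689], [0.43, 0.1248, 0.1071], [0.4571, 0.1744, 0.128]]
top 6250 0.06758223417379461
```

View pics/1.png

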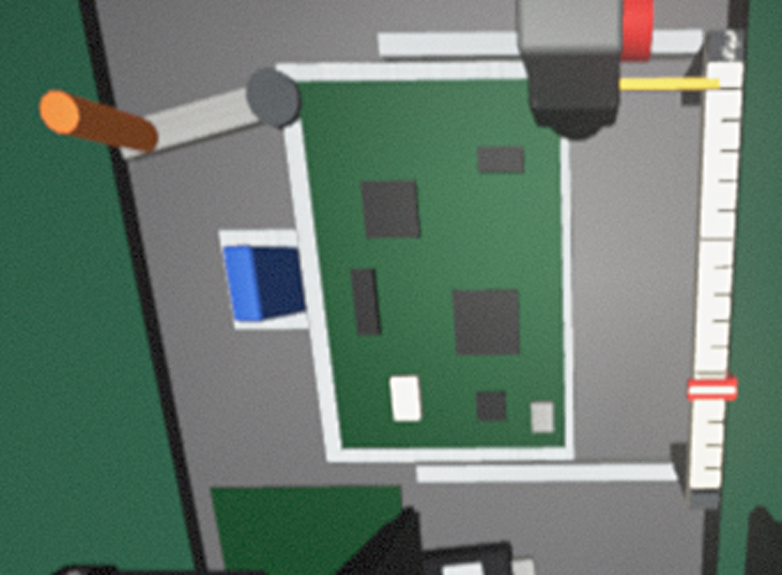

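```bash
python3 - <<'E'
from h import *
z=np.load("wrist.npz"); c=ctrl.calibration("wrist"); P=cloud(z["d"],c,z["W"])
for k,(u,v) in dict(pivot=(272,97),lever=(200,118),posttop=(60,112),postbase=(147,135),frame=(310,150),chip=(390,208),white=(405,398),tongue=(228,285),tabtop=(243,283),griptop=(568,20),gripedgeL=(530,40),gripR=(610,40),red=(637,25),head=(575,90),ptr=(690,84),line=(712,389)).items():
    i,j=int(v/2.3),int(u/2.3); print(k,np.round(np.median(P[i-1:i+2,j-1:j+2].reshape(-1,3),0),4))
hh=P[...,2]; m=(abs(P[...,0]-.622)<.06)&(abs(P[...,1]-.15)<.07)&(hh>.15)&(hh<.26)&(z["d"]>0)
for lo in np.arange(.15,.24,.01):
    q=P[m&(hh>=lo)&(hh<lo+.01)]
    if len(q): print(round(lo,2),len(q),q.min(0).round(3),q.max(0).round(3))
E
```

```text
pivot [0.4929 0.1431 0.0874]
lever [0.4595 0.1359 0.0855]
posttop [0.4351 0.1295 0.1311]
postbase [0.4414 0.1279 0.0948]
frame [0.5042 0.1233 0.0833]
chip [0.5384 0.0996 0.0865]
white [0.5392 0.0138 0.0889]
tongue [0.4834 0.0678 0.1257]
tabtop [0.4895 0.0687 0.1267]
griptop [0.6207 0.1291 0.2238]
gripedgeL [0.6125 0.1254 0.2242]
gripR [0.6304 0.1254 0.2236]
red [0.637  0.1332 0.2084]
head [0.6223 0.1224 0.1916]
ptr [0.6605 0.1349 0.1449]
line [0.6739 0.0293 0.142 ]
0.15 88 [0.608 0.121 0.15 ] [0.635 0.123 0.16 ]
0.16 206 [0.608 0.121 0.16 ] [0.635 0.134 0.17 ]
0.17 126 [0.608 0.122 0.17 ] [0.635 0.13  0.18 ]
0.18 130 [0.61  0.122 0.18 ] [0.633 0.124 0.19 ]
0.19 152 [0.61  0.122 0.19 ] [0.639 0.127 0.2  ]
0.2 540 [0.61  0.122 0.2  ] [0.641 0.139 0.21 ]
0.21 226 [0.61  0.122 0.21 ] [0.64  0.136 0.22 ]
0.22 1191 [0.609 0.122 0.22 ] [0.633 0.133 0.226]
```

Call:
servo_tool(
  rot=[
    [0,0,0],
    [0,0,0],
    [0,0,0],
    [0,0,0],
  ],
  slide=[
    [-0.045,0.023,0],
    [-0.045,0.023,-0.01],
    [-0.045,0.022,-0.02],
    [0,0,0],
  ],
  hand=[0.045,0.045,0.045,0.045],
)

```text
t: 0.65
position: [0.4854, 0.0692, 0.2597]
tcp_rot: [-2.221, -2.219, 0.003]
contact_force: [-0.0, 0.2, 0.3]
finger_gap: 0.0605
```

Call:
servo_tool(
  rot=[
    [0,0,0],
    [0,0,0],
    [0,0,0],
    [0,0,0],
    [0,0,0],
    [0,0,0],
    [0,0,0],
    [0,0,0],
  ],
  slide=[
    [0.004,0,-0.03],
    [0,0,-0.03],
    [0,0,-0.03],
    [0,0,0],
    [0,0,0],
    [0,0,0],
    [0,0,0],
    [0,0,0],
  ],
  hand=[0.045,0.045,0.045,0.0,0.0,0.0,0,0],
  grip_force=15,
)

```text
t: 1.65
position: [0.4944, 0.0682, 0.1714]
tcp_rot: [2.219, 2.218, 0.006]
contact_force: [1.5, 0.8, -11.6]
finger_gap: 0.0122
```

Call:
servo_tool(
  rot=[
    [0,0,0],
    [0,0,0],
    [0,0,0],
    [0,0,0],
    [0,0,0],
    [0,0,0],
  ],
  slide=[
    [0.008,0,0],
    [0.01,0,0],
    [0.01,0,0],
    [0.006,0,0],
    [0.004,0,0],
    [0,0,0],
  ],
  hand=[0,0,0,0,0,0],
)

```text
t: 2.4
position: [0.5324, 0.0686, 0.1712]
tcp_rot: [-2.219, -2.22, 0.004]
contact_force: [-0.2, 1.7, -3.5]
finger_gap: 0.0118
```

Call:
servo_tool(
  rot=[
    [0,0,0],
    [0,0,0],
    [0,0,0],
    [0,0,0],
  ],
  slide=[
    [0.003,0,0],
    [0.003,0,0],
    [0.003,0,0],
    [0.002,0,0],
  ],
  hand=[0,0,0,0],
)

```text
t: 2.9
position: [0.5342, 0.0686, 0.171]
tcp_rot: [-2.206, -2.207, 0.034]
contact_force: [-12.1, -0.4, 2.5]
finger_gap: 0.0125
```

Carrier hit its stop (12 N at x = 0.534). Release, rise, turn the jaws 90°, move over the post.

Call:
servo_tool(
  rot=[
    [0,0,0],
    [0,0,0],
    [0,0,0],
    [0,0,0],
    [0,0,10],
    [0,0,10],
    [0,0,10],
    [0,0,10],
    [0,0,10],
    [0,0,10],
    [0,0,10],
    [0,0,10],
    [0,0,10],
    [0,0,0],
    [0,0,0],
  ],
  slide=[
    [0,0,0],
    [0,0,0],
    [0,0,0.03],
    [0,0,0.04],
    [-0.01,0.006,0],
    [-0.01,0.006,0],
    [-0.01,0.006,0],
    [-0.01,0.006,0],
    [-0.01,0.006,0],
    [-0.01,0.006,0],
    [-0.01,0.006,0],
    [-0.01,0.006,0],
    [-0.01,0.006,0],
    [-0.005,0.003,0],
    [0,0,0],
  ],
  hand=[0.045,0.045,0.045,0.045,0.045,0.045,0.045,0.045,0.045,0.045,0.045,0.045,0.045,0.045,0.045],
)

```text
t: 4.78
position: [0.4455, 0.1265, 0.249]
tcp_rot: [-0.066, 3.124, -0.018]
contact_force: [-1.2, 0.5, 0.5]
finger_gap: 0.0451
```

```bash
python3 - <<'E'
from h import *
o=ctrl.get_obs(); print(o["position"],R.from_rotvec(o["tcp_rot"]).as_matrix().round(3),o["joint_pos"].round(2))
im,d,c,W=snap("wrist"); save("pics/2.png",im)
P=cloud(d,c,W); h=cv2.cvtColor(im,cv2.COLOR_RGB2HSV); H,S=h[...,0].astype(int),h[...,1]
for k,m in dict(orange=(H>5)&(H<18)&(S>150),blue=(H>100)&(H<130)&(S>120)).items():
    q=P[m&(P[...,2]>.115)&(P[...,2]<.14)&(d>0)]
    if len(q): print(k,len(q),np.percentile(q,[2,50,98],axis=0).round(4).tolist())
E
```

```text
[0.44552519 0.12653799 0.24896484] [[-0.999 -0.042  0.017]
 [-0.042  0.999 -0.011]
 [-0.016 -0.012 -1.   ]] [ 0.14  0.32  2.   -0.02  0.81 -1.46]
orange 73 [[0.4278, 0.1234, 0.1155], [0.4287, 0.1287, 0.1233], [0.431, 0.1344, 0.1302]]
```

View pics/2.png

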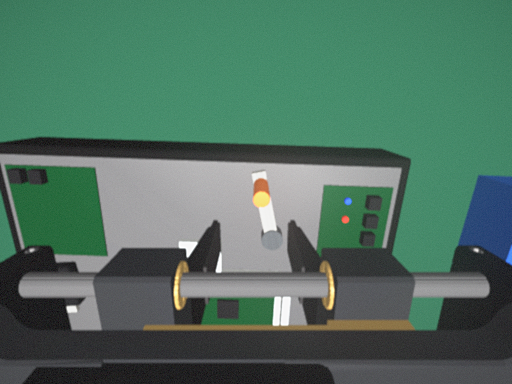

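Orange post (262,195) lies laterally between the fingers; hinge at (272,240). It needs −10 mm in x, then down.

Call:
servo_tool(
  rot=[
    [0,0,-2.4],
    [0,0,0],
    [0,0,0],
    [0,0,0],
    [0,0,0],
    [0,0,0],
    [0,0,0],
    [0,0,0],
  ],
  slide=[
    [-0.01,0.002,0],
    [0,0,-0.026],
    [0,0,-0.026],
    [0,0,-0.026],
    [0,0,0],
    [0,0,0],
    [0,0,0],
    [0,0,0],
  ],
  hand=[0.045,0.045,0.045,0.045,0,0,0,0],
  grip_force=12,
)

```text
t: 5.82
position: [0.4395, 0.1278, 0.1717]
tcp_rot: [0.026, 3.117, -0.016]
contact_force: [0.5, 1.2, -6.3]
finger_gap: 0.0137
```

Call:
servo_tool(
  rot=[
    [0,0,0],
    [0,0,0],
    [0,0,0],
    [0,0,0],
    [0,0,0],
    [0,0,0],
  ],
  slide=[
    [0.001,-0.005,0],
    [0.002,-0.005,0],
    [0.006,-0.01,0],
    [0.008,-0.009,0],
    [0.009,-0.0075,0],
    [0,0,0],
  ],
  hand=[0,0,0,0,0,0],
)

```text
t: 6.58
position: [0.4692, 0.0894, 0.172]
tcp_rot: [0.03, 3.113, -0.012]
contact_force: [0.7, 6.4, -4.4]
finger_gap: 0.0138
```

Call:
servo_tool(
  rot=[
    [0,0,0],
    [0,0,0],
    [0,0,0],
    [0,0,0],
    [0,0,0],
  ],
  slide=[
    [0.009,-0.003,0],
    [0.01,-0.002,0],
    [0.008,0,0],
    [0.004,0,0],
    [0,0,0],
  ],
  hand=[0,0,0,0,0],
)

```text
t: 7.2
position: [0.497, 0.085, 0.1711]
tcp_rot: [0.036, 3.129, -0.003]
contact_force: [-0.8, 8.9, 1.0]
finger_gap: 0.014
```

Call:
servo_tool(
  rot=[
    [0,0,0],
    [0,0,0],
    [0,0,0],
    [0,0,0],
  ],
  slide=[
    [0.003,0.001,0],
    [0.003,0,0],
    [0.003,0,0],
    [0.002,0,0],
  ],
  hand=[0,0,0,0],
)

```text
t: 7.7
position: [0.5008, 0.0848, 0.1705]
tcp_rot: [-0.04, -3.13, 0.002]
contact_force: [-10.0, 9.7, 5.7]
finger_gap: 0.0137
```

Call:
servo_tool(
  rot=[
    [0,0,0],
    [0,0,0],
    [0,0,0],
    [0,0,0],
    [0,0,-10],
    [0,0,-10],
    [0,0,-10],
    [0,0,-10],
    [0,0,-10],
    [0,0,-10],
    [0,0,-10],
    [0,0,-10],
    [0,0,-10],
    [0,0,0],
    [0,0,0],
  ],
  slide=[
    [0,0,0],
    [0,0,0],
    [0,0,0.06],
    [0,0,0.06],
    [0,0,0.05],
    [0.015,0,0],
    [0.015,0,0],
    [0.015,0,0],
    [0.015,0,0],
    [0.015,0,0],
    [0.015,0,0],
    [0.015,0,0],
    [0.01,0,0],
    [0,0,0],
    [0,0,0],
  ],
  hand=[0.04,0.04,0.06,0.06,0.06,0.06,0.06,0.07,0.07,0.07,0.07,0.07,0.07,0.07,0.07],
)

```text
t: 9.57
position: [0.6233, 0.0759, 0.3495]
tcp_rot: [2.304, 2.133, 0.008]
contact_force: [-0.1, 0.4, 0.7]
finger_gap: 0.0702
```

```bash
python3 - <<'E'
from h import *
o=ctrl.get_obs(); print(o["t"],o["position"],R.from_rotvec(o["tcp_rot"]).as_matrix().round(3))
im,d,c,W=snap("wrist"); save("pics/3.png",im)
P=cloud(d,c,W); h=cv2.cvtColor(im,cv2.COLOR_RGB2HSV); H,S=h[...,0].astype(int),h[...,1]
reg=(d>0)&(abs(P[...,0]-.6)<.2)&(abs(P[...,1]-.08)<.15)
for k,m in dict(orange=(H>5)&(H<18)&(S>150)&(P[...,2]>.12),blue=(H>100)&(H<130)&(S>120)&(P[...,2]>.12)&(P[...,2]<.135),yellow=(H>20)&(H<35)&(S>120)&(abs(P[...,2]-.145)<.008),red=((H<4)|(H>175))&(S>130)&(P[...,2]>.12),gtop=abs(P[...,2]-.2235)<.004).items():
    q=P[m&reg]
    if len(q): print(k,len(q),np.percentile(q,[2,50,98],axis=0).round(4).tolist())
E
```

```text
9.575 [0.62326184 0.07585349 0.34951103] [[ 0.077  0.997  0.005]
 [ 0.997 -0.077  0.002]
 [ 0.002  0.004 -1.   ]]
orange 167 [[0.4876, 0.0779, 0.122], [0.4962, 0.0851, 0.1312], [0.6406, 0.1304, 0.3973]]
blue 235 [[0.5274, 0.0559, 0.1209], [0.5333, 0.0701, 0.126], [0.5376, 0.0833, 0.1278]]
yellow 49 [[0.6447, 0.1333, 0.1427], [0.6555, 0.135, 0.145], [0.667, 0.1361, 0.1464]]
red 221 [[0.5509, 0.0258, 0.1374], [0.6375, 0.132, 0.2078], [0.6833, 0.142, 0.3967]]
gtop 930 [[0.6098, 0.1232, 0.2223], [0.6212, 0.1348, 0.224], [0.6325, 0.1459, 0.2255]]
```

View pics/3.png

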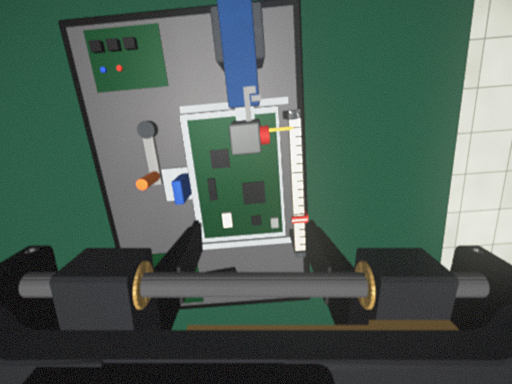

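Post at (148,182) beside the tab with the lever pointing to station −y: latch shut and carrier home. Grey grip at (245,137), button at (265,134), marker at (300,218). Next, over the grip and down.

Call:
servo_tool(
  rot=[
    [0,0,5],
    [0,0,0],
    [0,0,0],
    [0,0,0],
    [0,0,0],
    [0,0,0],
    [0,0,0],
  ],
  slide=[
    [0,0.03,0],
    [-0.002,0.0285,0],
    [0,0,0],
    [0,0,-0.03],
    [0,0,-0.03],
    [0,0,-0.03],
    [0,0,0],
  ],
  hand=[0.07,0.07,0.07,0.07,0.07,0.07,0.07],
  grip_force=25,
)

```text
t: 10.5
position: [0.6198, 0.1323, 0.2594]
tcp_rot: [2.191, 2.246, 0.01]
contact_force: [-0.4, -0.1, 0.5]
finger_gap: 0.07
```

Call:
servo_tool(
  rot=[
    [0,0,-1],
    [0,0,0],
    [0,0,0],
    [0,0,0],
    [0,0,0],
    [0,0,0],
    [0,0,0],
  ],
  slide=[
    [0.002,0.002,0],
    [0,0,0],
    [0,0,0],
    [0,0,0],
    [0,0,0],
    [0,0,0],
    [0,0,0],
  ],
  hand=[0.06,0,0,0,0,0,0],
)

```text
t: 11.38
position: [0.6211, 0.1338, 0.2637]
tcp_rot: [2.21, 2.226, 0.01]
contact_force: [0.1, -1.2, -1.8]
finger_gap: 0.0241
```

Call:
servo_tool(
  rot=[
    [0,0,0],
    [0,0,0],
    [0,0,0],
    [0,0,0],
    [0,0,0],
  ],
  slide=[
    [0,-0.004,-0.001],
    [0,-0.006,-0.001],
    [0,-0.008,-0.001],
    [0,-0.01,0],
    [0,0,0],
  ],
  hand=[0,0,0,0,0],
)

```text
t: 12.0
position: [0.6212, 0.1067, 0.2636]
tcp_rot: [2.21, 2.227, 0.018]
contact_force: [-1.2, 2.9, 1.2]
finger_gap: 0.0242
```

Boom is free: 27 mm drawn with about 2.9 N of spring force. Continuing most of the way, then a look.

Call:
servo_tool(
  rot=[
    [0,0,0],
    [0,0,0],
    [0,0,0],
    [0,0,0],
    [0,0,0],
    [0,0,0],
    [0,0,0],
  ],
  slide=[
    [0,-0.014,0],
    [0,-0.015,0],
    [0,-0.015,0],
    [0,-0.015,0],
    [0,-0.008,0],
    [0,0,0],
    [0,0,0],
  ],
  hand=[0,0,0,0,0,0,0],
)

```text
t: 12.88
position: [0.6218, 0.036, 0.2636]
tcp_rot: [2.21, 2.226, 0.021]
contact_force: [1.5, 4.1, 0.9]
finger_gap: 0.0241
```

```bash
cat > look.py <<'E'
from h import *
import sys
o=ctrl.get_obs(); print(o["t"],o["position"].round(4),o["contact_force"].round(1),o["finger_gap"])
crops=[]
for n in("scene","side","wrist"):
    im,d,c,W=snap(n); P=cloud(d,c,W); h=cv2.cvtColor(im,cv2.COLOR_RGB2HSV); H,S=h[...,0].astype(int),h[...,1]
    reg=(d>0)&(abs(P[...,0]-.6)<.2)&(abs(P[...,1]-.06)<.13)
    for k,m in dict(orange=(H>5)&(H<18)&(S>150)&(P[...,2]>.11)&(P[...,2]<.14),yellow=(H>20)&(H<35)&(S>100)&(abs(P[...,2]-.145)<.015),red=((H<4)|(H>175))&(S>130)&(abs(P[...,2]-.138)<.01)&(P[...,0]>.65)).items():
        q=P[m&reg]
        if len(q): print(n,k,len(q),np.percentile(q,[2,50,98],axis=0).round(4).tolist())
    p=np.linalg.inv(W)@[.674,.03,.14,1]; u,v=int(c["cx"]-c["fx"]*p[0]/p[2]),int(c["cy"]+c["fy"]*p[1]/p[2]); print(n,u,v)
    u=min(max(u,40),470); v=min(max(v,40),340); crops.append(cv2.resize(im[v-40:v+40,u-40:u+40],(266,266),interpolation=cv2.INTER_CUBIC))
save(sys.argv[1],np.hstack(crops))
E
python3 look.py pics/4.png
```

```text
12.875 [0.6218 0.036  0.2636] [1.5 4.1 0.9] 0.02412829930684913
scene orange 25 [[0.4903, 0.0744, 0.1108], [0.4973, 0.0784, 0.1262], [0.5025, 0.0858, 0.132]]
scene yellow 19 [[0.6358, 0.0327, 0.138], [0.6484, 0.0367, 0.1438], [0.6704, 0.0388, 0.1474]]
scene red 14 [[0.6676, 0.0236, 0.129], [0.6831, 0.0256, 0.1368], [0.6878, 0.0303, 0.141]]
scene 288 198
side orange 14 [[0.4836, 0.0762, 0.1135], [0.4875, 0.0781, 0.1225], [0.4921, 0.0883, 0.1285]]
side yellow 7 [[0.6448, 0.0352, 0.1372], [0.6526, 0.0375, 0.1399], [0.6621, 0.0403, 0.1424]]
side red 2 [[0.6681, 0.0267, 0.1318], [0.6688, 0.0279, 0.1344], [0.6696, 0.0291, 0.137]]
side 285 169
wrist orange 388 [[0.4882, 0.0783, 0.1108], [0.4969, 0.0842, 0.1303], [0.5003, 0.0898, 0.1322]]
wrist yellow 177 [[0.6381, 0.0331, 0.1374], [0.6537, 0.0378, 0.1449], [0.6705, 0.0392, 0.1463]]
wrist red 103 [[0.6654, 0.0255, 0.1359], [0.6754, 0.0316, 0.141], [0.6834, 0.0328, 0.1424]]
wrist 313 217
```

View pics/4.png

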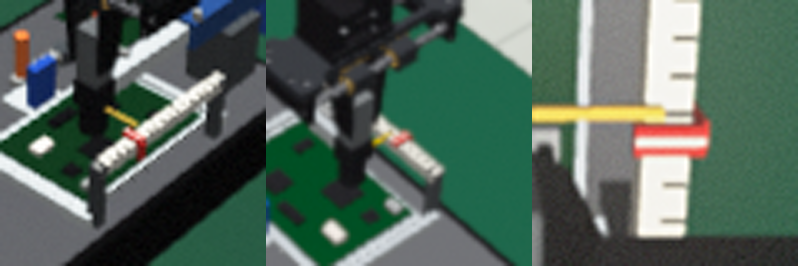

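Pointer (yellow, y≈0.0378) is about 8.5–9 mm short of the white line (y≈0.029); marker unmoved.

Call:
servo_tool(
  rot=[
    [0,0,0],
    [0,0,0],
    [0,0,0],
    [0,0,0],
  ],
  slide=[
    [0,-0.004,0],
    [0,-0.0045,0],
    [0,0,0],
    [0,0,0],
  ],
  hand=[0,0,0,0],
)

```text
t: 13.52
position: [0.6218, 0.0277, 0.2636]
tcp_rot: [2.209, 2.227, 0.021]
contact_force: [1.3, 3.9, 1.9]
finger_gap: 0.0239
```

```bash
python3 look.py pics/5.png
```

```text
13.525 [0.6218 0.0277 0.2636] [1.3 3.9 1.9] 0.023897410981393506
scene orange 25 [[0.4904, 0.0734, 0.1104], [0.4978, 0.0786, 0.124], [0.5011, 0.0862, 0.1313]]
scene yellow 18 [[0.6368, 0.025, 0.1395], [0.6475, 0.0281, 0.1437], [0.6666, 0.031, 0.1479]]
scene red 12 [[0.6689, 0.0232, 0.1307], [0.6829, 0.025, 0.1377], [0.6858, 0.0313, 0.1413]]
scene 288 198
side orange 16 [[0.4846, 0.0415, 0.1108], [0.4885, 0.0787, 0.1221], [0.6138, 0.0877, 0.1364]]
side yellow 10 [[0.634, 0.0183, 0.1322], [0.6549, 0.0289, 0.1394], [0.6635, 0.0376, 0.1549]]
side 285 169
wrist orange 393 [[0.4881, 0.0779, 0.1108], [0.497, 0.0842, 0.1303], [0.5003, 0.0897, 0.1323]]
wrist yellow 159 [[0.6389, 0.0275, 0.1428], [0.6543, 0.0295, 0.1447], [0.67, 0.0307, 0.1464]]
wrist red 87 [[0.6655, 0.0254, 0.1371], [0.6765, 0.0318, 0.141], [0.6839, 0.0329, 0.1424]]
wrist 314 208
```

View pics/5.png

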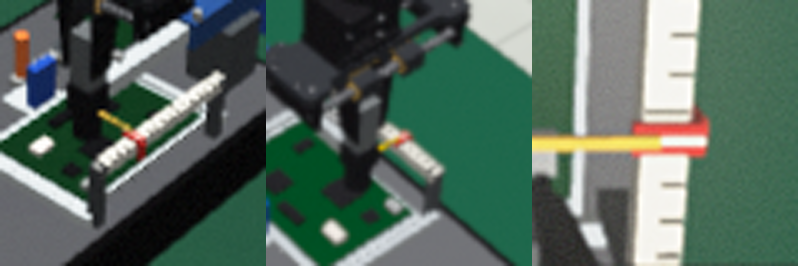

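The pointer tip (660,143) lies on the white line (parallax under 1 mm), held still. Handing in.

```bash
python3 -c "
from plant import ctrl
print(ctrl.close_job())"
```

```text
the job is handed in; nothing more can be done
None
```

I did all the steps in order and handed the job in at about 13.6 s of the 54 s allowed; no verdict was reported.

- **Carrier:** I pushed it to its hard stop, which gave about 12 N of resistance. The blue tab then measured at x ≈ 0.533, where it should be when home.
- **Latch:** I swung it to its stop, at about 10 N. The post measured at (0.496, 0.085), which matches the shut position worked out from the tab. It was still there at the last look.
- **Boom:** I squeezed button and grip with 25 N and drew the boom out, feeling 3–4 N of spring pull. I stopped with the pointer at y ≈ 0.0295 against the white line at about 0.029. The arm is still holding it there.
- **Marker:** It had not moved within what I could measure.

One reading was slightly off. The fingers closed to 24 mm on the squeezed grip, not the expected 25 mm, and the grasp sat about 4 mm high. The boom still came free and was held steadily. I kept clear of the bin, screwdriver, adapter and mouse and felt no contact with them, but I did not measure their final positions.

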